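# Flip open the label printer for a roll change

### The arm

A 6-joint arm with a two-finger parallel gripper is mounted at the origin on the work surface. World frame = base frame: x ahead of the robot, y to its left, z up, the work surface at z = 0. Lengths are in m, angles in rad, forces in N, time in s.
With the tool pointing down it reaches from about 0.3 to 0.75 m from the base axis. Payload 8.5 kg.
Tool frame: the origin (TCP) lies midway between the tips of the shut fingers; the grasp point (between the pads) lies arm.pinch_z behind it (arm.pinch_z is the distance from the TCP to the grasp point, in m); z points along the fingers, y is the line along which they close (so a half turn about z gives the same grasp; the last joint's range is limited). The gripper opens to 85 mm and grips with 20 to 120 N. Pads are 22 mm wide; open, the fingers measure 114 mm over their backs; the gripper's body (76 mm by 85 mm) begins 54 mm behind the grasp point. The pads swing forward as they close: fully open they stand 13 mm farther back than shut.
Start: joints at [0.908, 0.381, 1.297, -0, 1.464, -0.215], TCP at [0.238, 0.496, 0.231] pointing down, gripper open.
Joint ranges: [-3.11, 3.11], [-0.89, 2.33], [0.22, 2.48], [-1.42, 4.56], [0.17, 2.85], [-2.88, 2.88]. Speed limits (rad/s): [2.39, 2.39, 3.14, 3.14, 3.14, 3.14].

### API

Orientations are given as a unit quaternion [w, x, y, z].
In Python, from rig import arm, eyes, close_job gives the robot as it stands.
- The arm moves only by the tool arm_command, never from a script. Its argument "deltas" is a list of rows, each a list of 6 numbers: the shift along the tool's x, y, z in m, then the turn, a rotation vector about the tool's x, y, z in degrees. A call has 1 to 10 rows; each row shifts and turns the commanded pose from where the row before left it, along the tool's axes as they then stand; what a row does not reach is not made up. A row lasts 1/10 s, in which the tool goes at most 50 mm and 8.59 degrees, less where a joint would pass 70% of its speed; a pose out of reach is approached as far as the arm can. A call is refused whole if a number of a shift passes 0.05 or a number of a turn 8.59, either way. A call with a gripper value outside its range is refused whole. "hand" is the finger opening in m, from 0 to 0.0854, set as the call begins (left out, the last holds). The fingers move at their own pace and stop on an object; "force" is the grip in N (left out, the last holds). Time passes only in rows, so rows that do not move let the fingers close. It gives the time, the measured TCP pose, the force, the opening and the grip force at its end, in the units of the state.
- arm.state(): the state, without advancing time (a new reading comes with each control period).
- eyes.capture(name): name is "scene" or "top"; returns a dict with "pixels" (420x560x3 uint8, red, green, blue), "intrinsics" (3x3 intrinsics, pixels), "view" (4x4, takes a point from world to camera coordinates). Camera axes: x right, y up, looking along -z (the intrinsics and any distortion apply to the point x, -y, -z); pixel columns grow to the right and rows downward; lengths in m; the calibration is good to about 2 mm. A picture is of the moment at which its call begins. There is no depth.
- close_job(): hands the job in; it is judged then, once.
The state is a dict: "clock": time; "joints": joint angles; "dq": joint speeds; "joint_efforts": joint torques, N m; "tool_pos": TCP position; "tool_rot": TCP orientation; "wrist_force": force on the tool from outside, world axes, zero at the start; "wrist_torque": the same for the moment, N m; "width": opening from 0.0 (shut) to 1.0 (fully open); "grip_force": force on a finger pad.
Only numpy, scipy, OpenCV 4.12 (cv2) and the standard library are available. Lean on these libraries where they do the work, as an engineer would, in place of code of your own. Each camera call takes 0.05 s, during which the arm holds its last target. There are 200 camera calls.

### The job

The label printer on the packing desk needs a new roll: open it. Press its release key with a fingertip so that the cover pops ajar, then put a fingertip under the cover's front lip and tip the cover back past upright until it rests wide open by itself. Work with light touches: do not pinch the cover, do not lift, tilt or shift the printer, and leave everything else on the desk where it is.

Things in the scene. Friction and masses are not known exactly. Their poses are not given: they have to be found in the camera images.
- printer: light grey label printer, darker cover, 190 deep (its x) x 190 wide (y) x 150 mm high, loose on rubber feet, 2 kg. Origin: centre of underside; front (label mouth) faces its -x. The cover spans y -52 to +94 mm over all the depth; at y -95 to -55 mm stands a fixed control column, 150 high, with the release key. Front wall 96 mm high; the roll well inside is empty above 80 mm
- cover (a joint): cover angle about its rear hinge, rad: 0 shut, held by a catch; about 0.4 popped ajar on a spring pin once the key has been pressed; 1.92 its open stop, leaning back. Hollow shell, 0.26 kg, free hinge: let go below about 1.2 it falls back to ajar (it does not latch again), beyond about 1.3 it falls open and stays. Raising it takes under 2 N at the lip
- cover_lip (a point): middle of the cover's front lip, lower front edge; moves with the cover. 192 mm from the hinge axis and level with it when shut, 7 mm in front of the front wall. Lip 4 thick, 140 mm wide. Axes: x to the hinge, y along it, z out of the cover's top. The cover's front rises 14 mm, then slopes back at 36 deg to a top 48 mm up. Under it, 24 mm in, a roller hangs 5 mm below the lip
- cover_hinge (a point): point on the hinge axis midway along it, fixed in the printer: 90 mm behind the printer's centre, 21 mm to its left (+y), 102 mm high. Axes are the printer's: the hinge runs along y; as the cover opens its lip goes up and then towards the printer's +x (the back). The spring pin comes up 40 mm in front of the hinge, 76 mm to the left of the printer's middle, to 118 mm high
- release (a joint): travel of the release key, m: 0 up, 0.0055 fully down. It springs back when let go; 2 N moves it, 5 N holds it fully down. The catch lets go once it is about 3 mm down, and the cover rises in under 0.5 s
- release_top (a point): centre of the top of the release key: dark rectangular key, 34 (printer x) x 26 mm (y), 8.5 mm proud of the control column, 158.5 mm above the desk; press straight down. The cover's edge is 22 mm to its left (+y), at the column's height: keep off it so that the cover can rise. The small flush disc behind it is a feed pad, not used
- label_roll: new roll of white labels standing on end, diameter 100, height 104 mm, beside the printer's left; leave alone. Origin: centre of its underside
- scanner: hand scanner in its desk cradle, 85 x 75 mm foot, 175 mm high, beside the printer's right; leave alone. Origin: centre of its underside
- cutter: blue box cutter lying flat, 140 x 24 x 18 mm, in front of the printer's right; leave alone. Origin: centre of its underside
- door_knob: returned ceramic furniture knob standing face up on its foot, diameter 38, height 56 mm with its threaded stud, in front of the printer's left; leave alone. Origin: centre of its underside
- mouse: black computer mouse, 105 x 58 x 35 mm; leave alone. Origin: centre of its underside
- spray: white spray bottle, diameter 78, height 215 mm; leave alone. Origin: centre of its underside
- tape_roll: brown roll of parcel tape lying flat, diameter 110, height 48 mm; leave alone. Origin: centre of its underside
- marker: black marker pen lying flat, 131 mm long, 17 mm thick; leave alone. Origin: centre of its underside

How it is judged:
By the outcome, as a careful person would: the job done as asked, in the order asked, and still so for the second after the job is handed in, with the robot touching nothing.
It also fails if it takes over 51 s, if anything falls off the work surface, if the arm or the gripper's body presses on something with over 40 N, if the wrist force passes 120 N, or if a joint passes its speed limit or range.

## Working session

There is one attempt and no reset: what is moved stays moved. The work goes in short steps, Python scripts to look and compute and a tool call to move; the robot and the scene stay as the last step left them, time stands still between calls to the robot, and variables do not carry over. Pictures are saved under pics/ and viewed, at most 10 in all, crops included, and the job is handed in when it is done.

Besides the shell and the picture viewer there is one more tool, called after "Emit:" as name(argument=value, ...) on one line, values as JSON. arm_command: Moves the arm, as the interface text tells. Its arguments: {"type":"object","properties":{"deltas":{"type":"array"},"hand":{"type":"number"},"force":{"type":"number"}},"required":["deltas"]}

```bash
mkdir -p pics; ls
python3 - <<'E'
from rig import arm, eyes
import cv2,numpy as np
for n in ("scene","top"):
    c=eyes.capture(n); cv2.imwrite(f"pics/{n}0.png",c["pixels"][:,:,::-1]); np.savez(f"{n}0.npz",**c)
    print(n,np.round(c["intrinsics"],1).tolist(),np.round(c["view"],3).tolist(), c.keys())
print(arm.state(), arm.pinch_z)
E
```

```text
pics
scene [[396.5, 0.0, 285.5], [0.0, 396.5, 205.4], [0.0, 0.0, 1.0]] [[0.282, 0.959, 0.007, -0.154], [-0.69, 0.198, 0.696, 0.262], [0.666, -0.201, 0.718, -1.66], [0.0, 0.0, 0.0, 1.0]] dict_keys(['pixels', 'intrinsics', 'view'])
top [[389.7, 0.0, 282.7], [0.0, 389.7, 218.5], [0.0, 0.0, 1.0]] [[-0.013, -1.0, -0.001, -0.004], [0.994, -0.013, 0.111, -0.521], [-0.111, 0.0, 0.994, -1.107], [0.0, 0.0, 0.0, 1.0]] dict_keys(['pixels', 'intrinsics', 'view'])
{'clock': 0.1, 'joints': array([ 9.07708810e-01,  3.81115693e-01,  1.29815532e+00, -9.33704542e-06,
        1.46359668e+00, -2.15305424e-01]), 'dq': array([ 0.00102021, -0.00136601, -0.00089686,  0.00110959,  0.00058123,
       -0.00043303]), 'joint_efforts': array([ 3.48498099e-03, -4.49214041e+01, -2.31657869e+01, -1.50414535e-04,
        3.65820917e-03, -2.81418085e-05]), 'tool_pos': array([0.23797516, 0.49556209, 0.23079046]), 'tool_rot': array([-2.66882163e-04,  2.22024689e-01,  9.75040836e-01, -5.78992494e-04]), 'wrist_force': array([ 0.19099086, -0.40879503, -0.89922027]), 'wrist_torque': array([-0.02722103,  0.00970386, -0.0163912 ]), 'grip_force': 0.0, 'width': 0.9995101425885347} 0.0187
```

View pics/scene0.png

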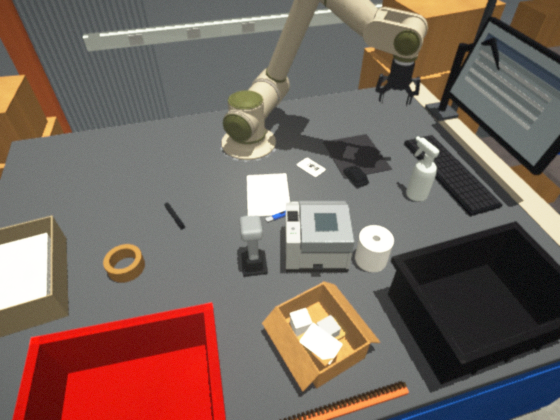

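View pics/top0.png

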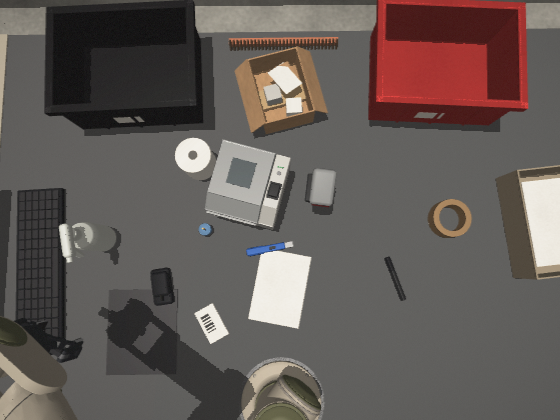

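The top view shows the printer at about (248,185), its key at (274,190), the scanner at (322,188), the knob at (205,230) and the cutter at (270,248). I'll enlarge it next to read the corners.

Run:
```python
import cv2,numpy as np
a=cv2.imread("pics/top0.png")[130:240,180:310]; b=cv2.imread("pics/scene0.png")[190:280,270:365]
a=cv2.resize(a,None,fx=6,fy=6*0.9,interpolation=cv2.INTER_CUBIC)
a=cv2.imread("pics/top0.png")[130:240,180:310]
a=cv2.resize(a,None,fx=5,fy=5,interpolation=cv2.INTER_CUBIC)
for i in range(0,130,10): cv2.putText(a,str(180+i),(i*5,10),0,.35,(0,255,255),1); cv2.line(a,(i*5,12),(i*5,18),(0,255,255),1)
for i in range(0,110,10): cv2.putText(a,str(130+i),(0,i*5+4),0,.35,(0,255,255),1)
cv2.imwrite("pics/topc.png",a)
```

```text
(no output)
```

View pics/topc.png

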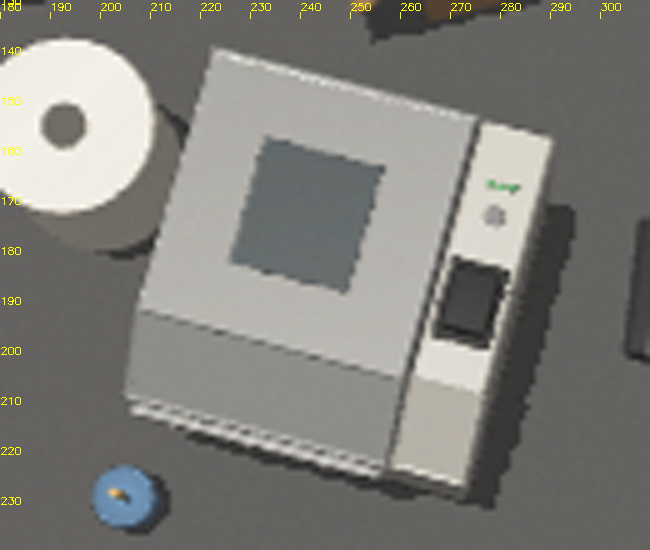

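```bash
cat > h.py <<'E'
import numpy as np
from scipy.optimize import least_squares
def proj(P,c):
    P=np.atleast_2d(P); q=P@c["view"][:3,:3].T+c["view"][:3,3]
    q=q*[1,-1,-1]; u=q@c["intrinsics"].T; return u[:,:2]/u[:,2:]
def back(px,z,c):
    R,t=c["view"][:3,:3],c["view"][:3,3]; o=-R.T@t
    d=np.linalg.inv(c["intrinsics"])@np.array([px[0],px[1],1.]); d=R.T@(d*[1,-1,-1])
    return o+d*(z-o[2])/d[2]
def W(p,L):
    c,s=np.cos(p[2]),np.sin(p[2]); L=np.atleast_2d(L)
    return np.c_[p[0]+c*L[:,0]-s*L[:,1],p[1]+s*L[:,0]+c*L[:,1],L[:,2]]
E
python3 - <<'E'
from h import *
c=dict(np.load("top0.npz")); s=dict(np.load("scene0.npz"))
L=np.array([[.095,-.095,.15],[.095,-.055,.15],[.095,.094,.15],[-.102,.094,.114],[-.102,-.052,.102]])
px=np.array([[290.3,157.3],[275.5,154.3],[222.5,139.5],[205,209],[256,225]])
f=lambda p:(proj(W(p,L),c)-px).ravel()
r=least_squares(f,[.5,0,0],loss='soft_l1'); print(r.x,np.degrees(r.x[2]),r.fun.reshape(-1,2).round(1))
key=np.mean([back(q,.1585,c) for q in [(270.5,181.5),(282,184.5),(277.5,199.5),(266,196.5)]],0)
p=r.x;R=np.array([[np.cos(p[2]),np.sin(p[2])],[-np.sin(p[2]),np.cos(p[2])]])
print("key",key,"local",R@(key[:2]-p[:2]))
for n,q,z in [("knob",(204.5,229.5),.05),("cutterL",(248,251),.01),("cutterR",(292,244),.01),("roll",(193,155),.104),("scan",(322,175),.17)]: 
    w=back(q,z,c);print(n,w.round(3),(R@(w[:2]-p[:2])).round(3))
print("lip",W(p,[[-.102,.021,.102]]),"hinge",W(p,[[.09,.021,.102]]))
# overlay on scene
import cv2
im=cv2.imread("pics/scene0.png")
im=cv2.resize(im,None,fx=5,fy=5,interpolation=cv2.INTER_CUBIC)
B=np.vstack([L,[[-.095,-.095,0],[-.095,.095,0],[.095,.095,0],[.095,-.095,0]]])
for w in np.vstack([W(p,B),key]):
    u=proj(w,s)[0]; cv2.circle(im,tuple(int(v*5+2) for v in u),3,(0,0,255),-1)
cv2.imwrite("pics/sov.png",im[950:1450,1150:1950])
E
```

```text
[ 0.60561544  0.08367854 -0.28393333] -16.268181690105305 [[ 0.4 -0.1]
 [ 0.7 -1.1]
 [-0.1 -0.9]
 [-1.3  2. ]
 [-0.1  0.8]]
key [0.57957473 0.01093959 0.1585    ] local [-0.00462144 -0.07712143]
knob [0.489 0.213 0.05 ] [-0.148  0.091]
cutterL [0.428 0.092 0.01 ] [-0.173 -0.042]
cutterR [ 0.447 -0.037  0.01 ] [-0.119 -0.161]
roll [0.692 0.236 0.104] [0.041 0.17 ]
scan [ 0.616 -0.114  0.17 ] [ 0.066 -0.186]
lip [[0.51358222 0.13241135 0.102     ]] hinge [[0.69789473 0.07862569 0.102     ]]
```

View pics/sov.png

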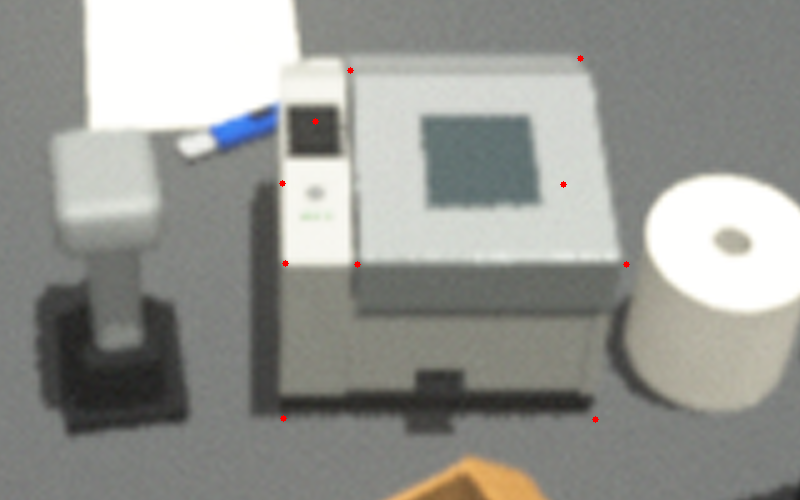

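The scene overlay matches the printer's corners within about 1–2 px: rear corners at (280,262) and (620,262), key at (314,130). I'll close the fingers, go above the key and align tool y with the printer's x.

Emit:
arm_command(deltas=[[0,0,-0.03,0,0,0],[0,0,-0.03,0,0,0],[-0.026,-0.0145,0,0,0,0],[-0.026,-0.0145,0,0,0,0],[-0.026,-0.0145,0,0,0,0],[-0.026,-0.0145,0,0,0,0],[-0.026,-0.0145,0,0,0,0],[-0.026,-0.0145,0,0,0,0],[-0.026,-0.0145,0,0,0,0],[-0.026,-0.0145,0,0,0,0]], hand=0, force=20)

```text
clock: 1.1
tool_pos: [0.3758, 0.3, 0.2911]
tool_rot: [-0.0, 0.222, 0.975, -0.0]
wrist_force: [0.5, -0.0, -0.6]
width: 0.005
grip_force: 0.0
```

Emit:
arm_command(deltas=[[-0.026,-0.0145,0,0,0,0],[-0.026,-0.0145,0,0,0,0],[-0.026,-0.0145,0,0,0,0],[-0.026,-0.0145,0,0,0,0],[-0.026,-0.0145,0,0,0,0],[-0.026,-0.0145,0,0,0,0],[-0.026,-0.0145,0,0,0,0],[-0.026,-0.0145,0,0,0,0],[-0.026,-0.0145,0,0,0,0],[-0.026,-0.0145,0,0,0,0]])

```text
clock: 2.1
tool_pos: [0.5474, 0.0568, 0.291]
tool_rot: [-0.0, 0.222, 0.975, -0.0]
wrist_force: [-0.1, 0.5, 0.2]
width: 0.003
grip_force: 0.0
```

Emit:
arm_command(deltas=[[-0.026,-0.0145,0,0,0,0],[-0.026,-0.0145,0,0,0,0],[0,0,0,0,0,8.06],[0,0,0,0,0,8.06],[0,0,0,0,0,8.06],[0,0,0,0,0,8.06],[0,0,0,0,0,8.06],[0,0,0,0,0,8.06],[0,0,0,0,0,8.06],[0,0,0,0,0,8.06]])

```text
clock: 3.1
tool_pos: [0.5812, 0.0092, 0.2909]
tool_rot: [-0.0, 0.71, 0.704, -0.0]
wrist_force: [0.3, -0.4, 0.1]
width: -0.002
grip_force: 0.0
```

Emit:
arm_command(deltas=[[0,0,0,0,0,8.06],[0,0,0,0,0,8.06],[0,0,0.02,0,0,0],[0,0,0.02,0,0,0],[0,0,0.02,0,0,0],[0,0,0,0,0,0]])

```text
clock: 3.7
tool_pos: [0.5801, 0.0094, 0.2286]
tool_rot: [-0.002, 0.8, 0.6, -0.002]
wrist_force: [-0.0, -0.4, 0.6]
width: 0.004
grip_force: 0.0
```

Emit:
arm_command(deltas=[[0.002,0,0.015,0,0,0],[0,0,0.015,0,0,0],[0,0,0.015,0,0,0],[0,0,0.015,0,0,0],[0,0,0,0,0,0]])

```text
clock: 4.2
tool_pos: [0.5814, 0.0112, 0.1704]
tool_rot: [-0.001, 0.8, 0.6, -0.001]
wrist_force: [0.1, -0.0, 0.1]
width: -0.002
grip_force: 0.0
```

Emit:
arm_command(deltas=[[0,0,0.003,0,0,0],[0,0,0.002,0,0,0],[0,0,0.002,0,0,0],[0,0,0.001,0,0,0],[0,0,0,0,0,0]])

```text
clock: 4.7
tool_pos: [0.5819, 0.0111, 0.1634]
tool_rot: [0.0, 0.8, 0.6, 0.0]
wrist_force: [-0.3, 0.3, 0.2]
width: -0.002
grip_force: 0.0
```

Emit:
arm_command(deltas=[[0,0,0.002,0,0,0],[0,0,0.002,0,0,0],[0,0,0.001,0,0,0],[0,0,0.001,0,0,0],[0,0,0.001,0,0,0],[0,0,0.001,0,0,0],[0,0,0,0,0,0]])

```text
clock: 5.4
tool_pos: [0.5818, 0.0111, 0.1553]
tool_rot: [-0.0, 0.8, 0.6, -0.0]
wrist_force: [-1.2, 0.1, 3.6]
width: 0.004
grip_force: 1.8
```

Emit:
arm_command(deltas=[[0,0,0.001,0,0,0],[0,0,0.0005,0,0,0],[0,0,0,0,0,0],[0,0,0,0,0,0],[0,0,0,0,0,0]])

```text
clock: 5.9
tool_pos: [0.5818, 0.0111, 0.1539]
tool_rot: [0.0, 0.8, 0.6, -0.0]
wrist_force: [-1.9, 0.5, 4.9]
width: -0.003
grip_force: 2.2
```

Emit:
arm_command(deltas=[[0,0,-0.005,0,0,0],[0,0,-0.015,0,0,0],[0,0,-0.03,0,0,0],[0,0,-0.03,0,0,0],[0,0,-0.03,0,0,0],[0,0,0,0,0,0]])

```text
clock: 6.5
tool_pos: [0.5831, 0.011, 0.2679]
tool_rot: [0.003, 0.8, 0.6, 0.003]
wrist_force: [0.4, -0.1, -1.0]
width: -0.001
grip_force: 0.0
```

Run:
```python
from rig import arm, eyes
import cv2,numpy as np
o=[]
for n,(y,x) in (("scene",(180,250)),("top",(130,180))):
    c=eyes.capture(n); np.savez(f"{n}1.npz",**c)
    o.append(cv2.resize(c["pixels"][y:y+110,x:x+130,::-1],None,fx=3,fy=4,interpolation=cv2.INTER_CUBIC))
cv2.imwrite("pics/both1.png",np.hstack(o))
print(arm.state()["joints"])
```

```text
[-1.84147892e-01  4.18243565e-01  1.14317571e+00  7.82328881e-05
  1.57979079e+00  9.95506507e-02]
```

View pics/both1.png

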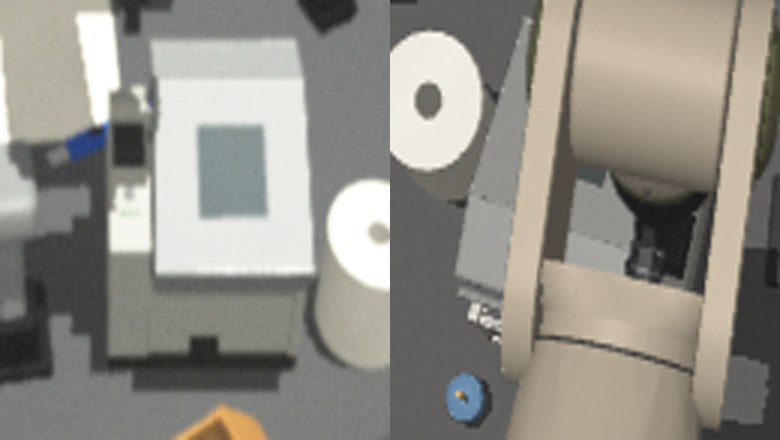

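The cover has popped ajar: its front is now raised in the scene view, at crop (150–300, 40–80). I'll move back and in front of the lip, then pitch the tool forward.

Emit:
arm_command(deltas=[[0,0,-0.03,0,0,0],[0.012,-0.02,0,0,0,0],[0.012,-0.02,0,0,0,0],[0.012,-0.02,0,0,0,0],[0.012,-0.02,0,0,0,0],[0.012,-0.02,0,0,0,0],[0.012,-0.02,0,0,0,0],[0.012,-0.02,0,0,0,0],[0.013,-0.02,0,0,0,0],[0,0,0,0,0,0]])

```text
clock: 7.6
tool_pos: [0.4536, 0.1505, 0.2928]
tool_rot: [-0.001, 0.799, 0.601, -0.001]
wrist_force: [-0.3, 0.5, 0.5]
width: -0.0
grip_force: 0.0
```

Emit:
arm_command(deltas=[[0,0,0,-7.5,0,0],[0,0,0,-7.5,0,0],[0,0,0,-7.5,0,0],[0,0,0,-7.5,0,0],[0,0,0,-7.5,0,0],[0,0,0,-7.5,0,0],[0,0,0,0,0,0]])

```text
clock: 8.3
tool_pos: [0.4533, 0.149, 0.291]
tool_rot: [0.306, 0.739, 0.556, 0.228]
wrist_force: [-1.4, -0.5, 0.6]
width: 0.005
grip_force: 0.0
```

```bash
cat > loc.py <<'E'
from rig import arm
from h import *
from scipy.spatial.transform import Rotation as Ro
P=[0.6056,0.0837,-0.2839]
def loc():
    s=arm.state(); q=s["tool_rot"]; R=Ro.from_quat([q[1],q[2],q[3],q[0]]).as_matrix()
    Rz=Ro.from_euler('z',P[2]).as_matrix().T
    print("local",(Rz@(s["tool_pos"]-[P[0],P[1],0])).round(4),"axes(cols x,y,z)\n",(Rz@R).round(3),"\nj",s["joints"].round(2),"F",(Rz@s["wrist_force"]).round(1))
E
python3 -c "from loc import *;loc()"
```

```text
local [-0.1645  0.02    0.291 ] axes(cols x,y,z)
 [[-0.002  0.709  0.705]
 [ 1.     0.004 -0.001]
 [-0.004  0.705 -0.709]] 
j [ 0.27  0.02  1.82 -0.62  0.7   0.91] F [-1.2 -0.9  0.6]
```

Emit:
arm_command(deltas=[[0,-0.017,0.017,0,0,0],[0,-0.017,0.017,0,0,0],[0,-0.017,0.017,0,0,0],[0,-0.017,0.017,0,0,0],[0,-0.017,0.017,0,0,0],[0,-0.016,0.016,0,0,0],[0,0.013,0.013,0,0,0],[0,0.013,0.013,0,0,0],[0,0.013,0.013,0,0,0],[0,0,0,0,0,0]])

```text
clock: 9.3
tool_pos: [0.5112, 0.1317, 0.151]
tool_rot: [0.307, 0.74, 0.553, 0.229]
wrist_force: [0.4, 0.2, 0.7]
width: 0.001
grip_force: 0.0
```

Run:
```python
from loc import *
from rig import eyes
import cv2
loc()
o=[]
for n,(y,x) in (("scene",(180,250)),("top",(130,180))):
    c=eyes.capture(n); np.savez(f"{n}2.npz",**c)
    o.append(cv2.resize(c["pixels"][y:y+110,x:x+130,::-1],None,fx=3,fy=4,interpolation=cv2.INTER_CUBIC))
cv2.imwrite("pics/both2.png",np.hstack(o))
```

```text
local [-0.1041  0.0197  0.151 ] axes(cols x,y,z)
 [[ 0.004  0.707  0.707]
 [ 1.    -0.002 -0.004]
 [-0.001  0.707 -0.707]] 
j [ 0.19  0.32  1.97 -1.21  0.36  1.54] F [0.4 0.3 0.7]
```

View pics/both2.png

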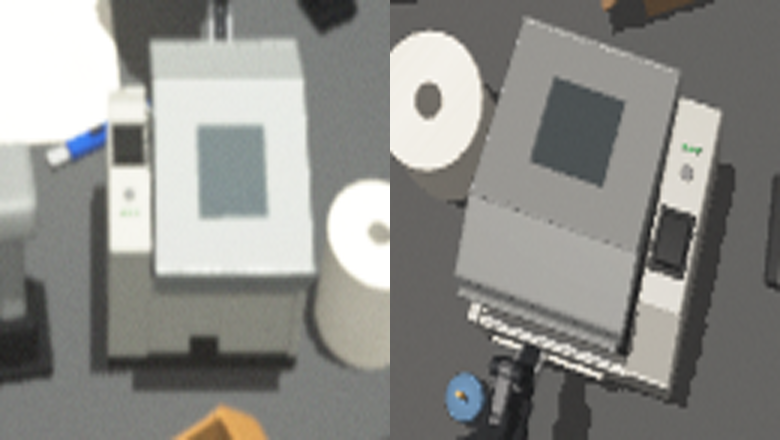

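The fingertip is at crop (540,350), just in front of the lip. Joint 4 is near its limit, so I'll yaw the tool slightly towards radial before going under.

Emit:
arm_command(deltas=[[0,0,0,0,2.8,-2.8],[0,0,0,0,2.8,-2.8],[0,0,0,0,0,0]])

```text
clock: 9.7
tool_pos: [0.5077, 0.1327, 0.1508]
tool_rot: [0.29, 0.699, 0.604, 0.249]
wrist_force: [-0.1, 0.4, -0.6]
width: -0.005
grip_force: 0.0
```

```bash
python3 -c "from loc import *;loc()"
```

```text
local [-0.1077  0.0197  0.1508] axes(cols x,y,z)
 [[-0.137  0.701  0.7  ]
 [ 0.991  0.097  0.096]
 [-0.001  0.706 -0.708]] 
j [ 0.12  0.29  2.02 -1.22  0.2   1.41] F [-0.2  0.4 -0.6]
```

Emit:
arm_command(deltas=[[0,0,0,7,0,0],[0,0.0055,0.0055,0,0,0],[0,0.0055,0.0055,0,0,0],[0,0,0,0,0,0]])

```text
clock: 10.1
tool_pos: [0.5253, 0.1258, 0.1516]
tool_rot: [0.286, 0.707, 0.603, 0.234]
wrist_force: [-1.0, -0.2, -0.0]
width: -0.001
grip_force: 0.0
```

```bash
python3 -c "from loc import *;loc()"
```

```text
local [-0.0888  0.0179  0.1516] axes(cols x,y,z)
 [[-0.121  0.721  0.683]
 [ 0.993  0.097  0.073]
 [-0.013  0.686 -0.727]] 
j [ 0.11  0.31  1.96 -0.95  0.24  1.13] F [-0.9 -0.5 -0. ]
```

Emit:
arm_command(deltas=[[0,0.0035,-0.0035,0,0,0],[0,0.0035,-0.0035,0,0,0],[0,0.0035,-0.0035,0,0,0],[0,0,0,0,0,0]])

```text
clock: 10.5
tool_pos: [0.5249, 0.1261, 0.1666]
tool_rot: [0.285, 0.706, 0.604, 0.234]
wrist_force: [-1.7, 0.2, 0.5]
width: -0.003
grip_force: 0.7
```

```bash
python3 -c "from loc import *;loc()"
```

```text
local [-0.0894  0.0181  0.1666] axes(cols x,y,z)
 [[-0.122  0.721  0.682]
 [ 0.992  0.098  0.074]
 [-0.013  0.686 -0.727]] 
j [ 0.11  0.28  1.94 -0.8   0.27  0.98] F [-1.7 -0.3  0.5]
```

Emit:
arm_command(deltas=[[0,0,0.003,0,0,0],[0,0,0.003,0,0,0],[0,0.002,0,0,0,0],[0,0,0,0,0,0]])

```text
clock: 10.9
tool_pos: [0.5313, 0.1249, 0.1633]
tool_rot: [0.285, 0.706, 0.604, 0.235]
wrist_force: [-1.1, 0.9, 0.1]
width: -0.002
grip_force: 0.5
```

```bash
cat > plan.py <<'E'
from loc import *
loc()
import sys
t0,t1,n,ratio,dump=float(sys.argv[1]),float(sys.argv[2]),int(sys.argv[3]),float(sys.argv[4]),0
s=arm.state();q=s["tool_rot"];Rz=Ro.from_euler('z',P[2]).as_matrix().T
R=Rz@Ro.from_quat([q[1],q[2],q[3],q[0]]).as_matrix(); p=Rz@(s["tool_pos"]-[P[0],P[1],0])
lip=lambda t:np.array([.09-.192*np.cos(t),p0[1],.102+.192*np.sin(t)])
p0=p.copy(); off=R.T@(p0-lip(t0)); print("off in tool",off.round(4))
th=np.linspace(t0,t1,n+1)
for k in range(1,n+1):
    dp=ratio*(th[k]-th[k-1]); R2=R@Ro.from_rotvec([dp,0,0]).as_matrix()
    p2=lip(th[k])+R2@off
    print([*np.round(R.T@(p2-p),4).tolist(),round(np.degrees(dp),2),0,0],end=", "); R,p=R2,p2
print("\nend",p.round(3),R.round(2).tolist())
E
python3 plan.py 0.4 1.0 12 0.55
```

```text
local [-0.0829  0.0187  0.1633] axes(cols x,y,z)
 [[-0.123  0.72   0.683]
 [ 0.992  0.098  0.075]
 [-0.013  0.687 -0.727]] 
j [ 0.1   0.29  1.93 -0.81  0.26  0.98] F [-1.3  0.5  0.1]
off in tool [-0.0003 -0.0064  0.0125]
[-0.0006, 0.0085, -0.0038, np.float64(1.58), 0, 0], [-0.0007, 0.0086, -0.0036, np.float64(1.58), 0, 0], [-0.0007, 0.0087, -0.0034, np.float64(1.58), 0, 0], [-0.0007, 0.0087, -0.0032, np.float64(1.58), 0, 0], [-0.0008, 0.0088, -0.003, np.float64(1.58), 0, 0], [-0.0008, 0.0089, -0.0028, np.float64(1.58), 0, 0], [-0.0009, 0.0089, -0.0026, np.float64(1.58), 0, 0], [-0.0009, 0.009, -0.0024, np.float64(1.58), 0, 0], [-0.001, 0.009, -0.0022, np.float64(1.58), 0, 0], [-0.001, 0.009, -0.002, np.float64(1.58), 0, 0], [-0.001, 0.0091, -0.0018, np.float64(1.58), 0, 0], [-0.001, 0.0091, -0.0015, np.float64(1.58), 0, 0], 
end [-0.014  0.018  0.25 ] [[-0.12, 0.9, 0.41], [0.99, 0.12, 0.04], [-0.01, 0.41, -0.91]]
```

Emit:
arm_command(deltas=[[-0.0006,0.0085,-0.0038,1.6,0,0],[-0.0007,0.0086,-0.0036,1.6,0,0],[-0.0007,0.0087,-0.0034,1.6,0,0],[-0.0007,0.0087,-0.0032,1.6,0,0],[0,0,0,0,0,0]])

```text
clock: 11.4
tool_pos: [0.5487, 0.1198, 0.1983]
tool_rot: [0.247, 0.721, 0.615, 0.202]
wrist_force: [-0.6, 1.3, -0.6]
width: 0.001
grip_force: 0.4
```

Run:
```python
from loc import *
from rig import eyes
import cv2
loc()
o=[]
for n,(y,x) in (("scene",(160,250)),("top",(130,180))):
    c=eyes.capture(n)
    o.append(cv2.resize(c["pixels"][y:y+130,x:x+130,::-1],None,fx=3,fy=4,interpolation=cv2.INTER_CUBIC))
cv2.imwrite("pics/both3.png",np.hstack(o))
```

```text
local [-0.0647  0.0188  0.1983] axes(cols x,y,z)
 [[-0.122  0.79   0.601]
 [ 0.992  0.105  0.064]
 [-0.012  0.604 -0.797]] 
j [ 0.07  0.25  1.77 -0.32  0.5   0.46] F [-1.   1.1 -0.6]
```

View pics/both3.png

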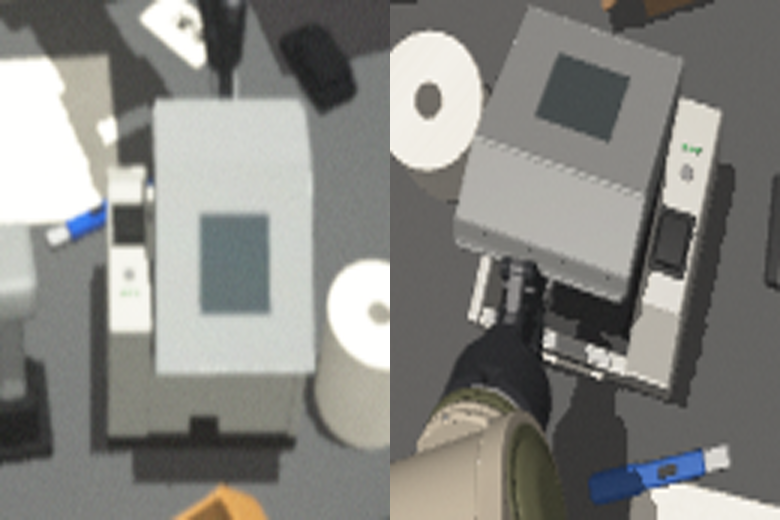

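The cover is rising on the fingertip, which sits under the lip at crop (520,265). The printer hasn't shifted, so I'll continue the arc.

```bash
python3 plan.py 0.6 1.5 18 0.5
```

```text
local [-0.0663  0.0184  0.1963] axes(cols x,y,z)
 [[-0.122  0.792  0.599]
 [ 0.992  0.106  0.063]
 [-0.013  0.602 -0.799]] 
j [ 0.08  0.26  1.77 -0.32  0.5   0.46] F [-0.6  0.2 -0.2]
off in tool [-0.0001 -0.0068  0.0125]
[-0.0008, 0.0088, -0.003, np.float64(1.43), 0, 0], [-0.0008, 0.0089, -0.0028, np.float64(1.43), 0, 0], [-0.0009, 0.0089, -0.0026, np.float64(1.43), 0, 0], [-0.0009, 0.009, -0.0023, np.float64(1.43), 0, 0], [-0.0009, 0.009, -0.0021, np.float64(1.43), 0, 0], [-0.001, 0.0091, -0.0019, np.float64(1.43), 0, 0], [-0.001, 0.0091, -0.0016, np.float64(1.43), 0, 0], [-0.001, 0.0092, -0.0014, np.float64(1.43), 0, 0], [-0.0011, 0.0092, -0.0011, np.float64(1.43), 0, 0], [-0.0011, 0.0092, -0.0009, np.float64(1.43), 0, 0], [-0.0011, 0.0092, -0.0007, np.float64(1.43), 0, 0], [-0.0011, 0.0092, -0.0004, np.float64(1.43), 0, 0], [-0.0011, 0.0092, -0.0002, np.float64(1.43), 0, 0], [-0.0012, 0.0092, 0.0001, np.float64(1.43), 0, 0], [-0.0012, 0.0092, 0.0003, np.float64(1.43), 0, 0], [-0.0012, 0.0092, 0.0005, np.float64(1.43), 0, 0], [-0.0012, 0.0092, 0.0008, np.float64(1.43), 0, 0], [-0.0012, 0.0091, 0.001, np.float64(1.43), 0, 0], 
end [0.072 0.018 0.28 ] [[-0.12, 0.97, 0.19], [0.99, 0.12, 0.01], [-0.01, 0.19, -0.98]]
```

Emit:
arm_command(deltas=[[-0.0008,0.0088,-0.003,1.4,0,0],[-0.0008,0.0089,-0.0028,1.4,0,0],[-0.0009,0.0089,-0.0026,1.4,0,0],[-0.0009,0.009,-0.0023,1.4,0,0],[-0.0009,0.009,-0.0021,1.4,0,0],[-0.001,0.0091,-0.0019,1.4,0,0],[-0.001,0.0091,-0.0016,1.4,0,0],[-0.001,0.0092,-0.0014,1.4,0,0],[-0.0011,0.0092,-0.0011,1.4,0,0]])

```text
clock: 12.4
tool_pos: [0.6042, 0.1028, 0.2539]
tool_rot: [0.165, 0.744, 0.634, 0.131]
wrist_force: [-0.7, -0.2, -0.5]
width: -0.003
grip_force: 0.1
```

```bash
python3 -c "from loc import *;loc()"
```

```text
local [-0.0067  0.018   0.2539] axes(cols x,y,z)
 [[-0.122  0.904  0.41 ]
 [ 0.992  0.117  0.037]
 [-0.014  0.411 -0.912]] 
j [ 0.01  0.32  1.39 -0.1   1.02  0.2 ] F [-0.6 -0.4 -0.5]
```

Emit:
arm_command(deltas=[[-0.0011,0.0092,-0.0009,1.4,0,0],[-0.0011,0.0092,-0.0007,1.4,0,0],[-0.0011,0.0092,-0.0004,1.4,0,0],[-0.0011,0.0092,-0.0002,1.4,0,0],[-0.0012,0.0092,0.0001,1.4,0,0],[-0.0012,0.0092,0.0003,1.4,0,0],[-0.0012,0.0092,0.0005,1.4,0,0],[-0.0012,0.0092,0.0008,1.4,0,0],[-0.0012,0.0091,0.001,1.4,0,0],[0,0,0,0,0,0]])

```text
clock: 13.4
tool_pos: [0.6806, 0.0799, 0.2793]
tool_rot: [0.082, 0.758, 0.644, 0.061]
wrist_force: [-0.7, 0.2, -1.1]
width: -0.002
grip_force: 0.0
```

Run:
```python
from loc import *
from rig import eyes
import cv2
loc()
o=[]
for n,(y,x) in (("scene",(140,250)),("top",(110,180))):
    c=eyes.capture(n)
    o.append(cv2.resize(c["pixels"][y:y+150,x:x+130,::-1],None,fx=3,fy=4,interpolation=cv2.INTER_CUBIC))
cv2.imwrite("pics/both4.png",np.hstack(o))
```

```text
local [0.073  0.0174 0.2793] axes(cols x,y,z)
 [[-0.121  0.972  0.203]
 [ 0.993  0.121  0.01 ]
 [-0.015  0.203 -0.979]] 
j [-0.04  0.52  0.95 -0.04  1.47  0.12] F [-0.8 -0.  -1.1]
```

View pics/both4.png

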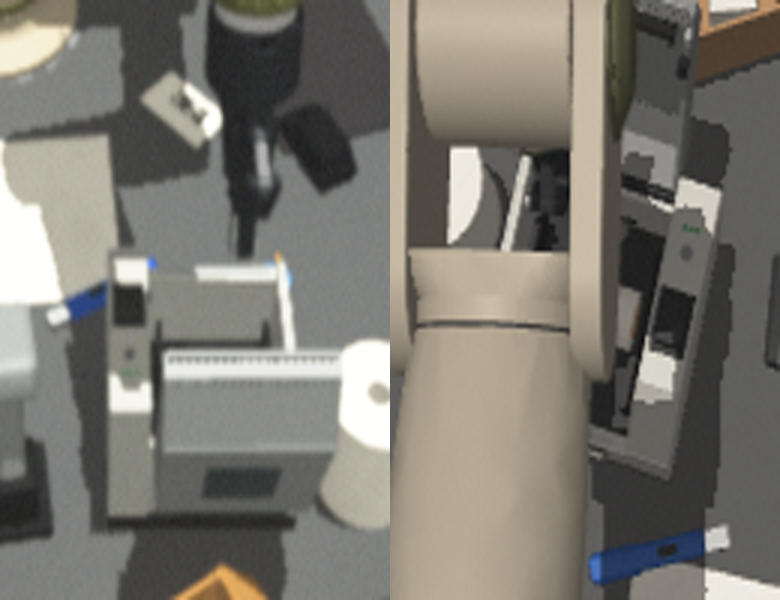

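The cover has fallen fully open: in the scene view its lip is at crop (250,355), leaning back. The finger is free of it. I'll retreat towards the robot and up, then check.

Emit:
arm_command(deltas=[[0,-0.02,-0.01,0,0,0],[0,-0.025,-0.01,0,0,0],[0,-0.03,-0.01,0,0,0],[0,-0.03,-0.01,0,0,0],[0,-0.03,-0.01,0,0,0],[0,-0.03,-0.01,0,0,0],[0,-0.03,-0.01,0,0,0],[0,-0.03,-0.01,0,0,0],[0,0,0,0,0,0],[0,0,0,0,0,0]])

```text
clock: 14.5
tool_pos: [0.4458, 0.1191, 0.3135]
tool_rot: [0.083, 0.757, 0.645, 0.062]
wrist_force: [-0.5, -0.3, -0.0]
width: 0.003
grip_force: 0.0
```

Run:
```python
from loc import *
from rig import eyes
import cv2
loc()
o=[]
for n in ("scene","top"):
    c=eyes.capture(n)
    o.append(cv2.resize(c["pixels"][80:290,150:360,::-1],(400,600),interpolation=cv2.INTER_CUBIC))
cv2.imwrite("pics/both5.png",np.hstack(o))
```

```text
local [-0.1633 -0.0108  0.3135] axes(cols x,y,z)
 [[-0.123  0.971  0.206]
 [ 0.992  0.123  0.012]
 [-0.013  0.206 -0.979]] 
j [ 0.03  0.09  1.47 -0.05  1.38  0.2 ] F [-0.4 -0.5 -0. ]
```

View pics/both5.png

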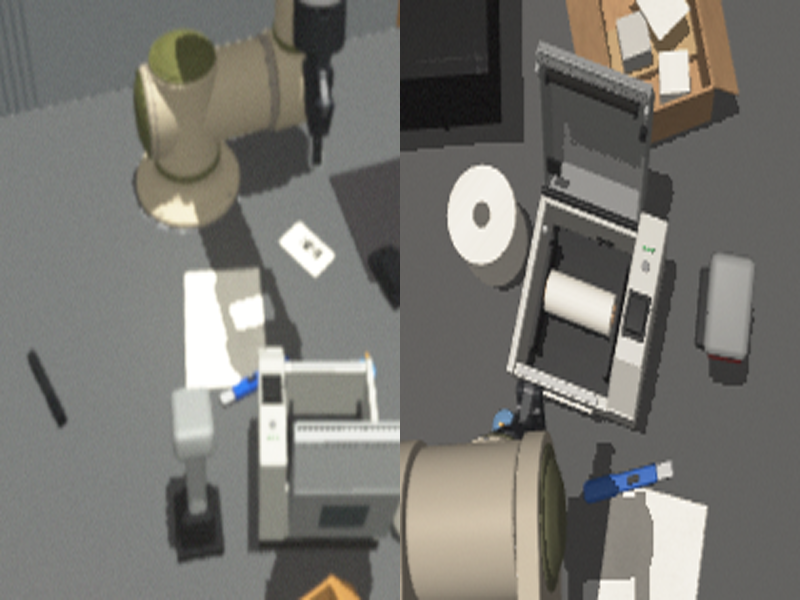

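The cover rests wide open (top crop (600,130)), the printer and the objects in view are where they were, and the robot is clear.

```bash
python3 -c "from rig import close_job;print(close_job())"
```

```text
the job is handed in; nothing more can be done
None
```

The printer is open and the job is handed in: the key press popped the cover ajar, and a fingertip under the lip tipped it back until it rested wide open by itself, with the printer unmoved in the pictures and the arm clear, at about 14.5 s.

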